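# Weigh an ingot on the torsion balance

## Task

Weigh the small metal ingot: lay it on the balance's pan and let go, then turn the dial by its lever until the pointer at the end of the beam comes to the long index mark, calm the beam's swinging with the dial alone, not touching beam or pan, and keep the pointer on the mark for a good eight seconds. Do not let the beam swing over so far that the pointer runs off the bottom of the scale. Finish by letting go of the lever gently, so that the dial stays set and the pointer goes on standing at the mark, with the other things on the bench left where they are.

Things in the scene. Friction and masses are not known exactly. Their poses are not given: they have to be found in the camera images.
- balance: Grey base of a torsion balance, fixed on the bench, placed differently each time; 400 mm along y, 22 mm thick. Origin: underside, below the pivot. x points away from the operator, y to the pan (operator's left). The beam's pivot and the dial's axis are one line along x, 175 mm up. Pan at y = +140 mm, index post (285 mm high) at y = -290 mm.
- dial (a joint): Angle of the dial (88 mm disc) and its lever about base x, rad: 0 = lever upright; positive = leaning to base -y (away from the pan), clockwise seen from the robot. Range -0.7 to 0.9, starts -0.22 to -0.12. A spiral spring, 0.24 N m/rad, joins it to the beam: the empty beam stands at the dial's own angle. Turning to positive raises the pan. Stays where left: friction 0.3 N m, 2.5 N at the handle.
- handle (a point): Point to grip on the lever's handle: a black round bar 14 mm thick, standing out 47 mm along base -x from the lever, parallel to the dial axis and 120 mm from it; the point is at base x = -102 mm, 21 mm clear of the lever's flat arm. Its z axis points outward along the lever. Grip from above, fingers closing along base y.
- pointer (a point): Tip of the dark pointer at the right end of the steel beam, 278 mm from the pivot (base -y). Beam angle b = asin((index z - pointer z)/278 mm), positive = pan up, pointer down. 0.036 kg m2 * accel = 0.24*(dial - b) - load*9.81*0.14 - 0.0024*rate (nominal): it balances at dial = 0.257 for 45 g; period 2.4 s, a swing takes about 20 s to halve. Spring pins stop it 0.9 rad either side of the dial.
- index (a point): The long dark index mark, at pivot height (175 mm above the bench), on the aluminium post beside the pointer's tip; the short lines above and below it are 14 mm apart. Fixed to the base.
- pan_floor (a point): Centre of the floor (top side) of the round steel pan, about 95 mm across inside, rim 4 mm above the floor. The pan hangs level in the beam's fork, 140 mm from the pivot, floor 40 mm below the fork's pins (two 12 mm high tines at base x = +-74 mm). 135 mm above the bench when the beam is level; it sinks and swings under load.
- ingot: Small plain cast bar of precious metal, 50 x 12 x 8 mm (x, y, z), lying flat on the bench. Origin: centre of its underside. Nominal 45 g, but by alloy 27 to 68 g.
- pliers: Bystander: steel pliers lying flat, 175 mm long, 12 mm high. Origin at the pivot, on the bench; jaws to its +x.
- sawframe: Bystander: jeweller's saw frame lying flat, 270 x 100 mm, 24 mm high. Origin at the handle's front end; handle to its -x, bow to its +y.
- jar: Bystander: glass jar with steel lid, 72 mm across, 100 mm high. Origin: centre of its underside.
- tin: Bystander: small round aluminium tin, 48 mm across, 28 mm high. Origin: centre of its underside.
- ringclamp: Bystander: wooden ring clamp lying flat, 100 x 30 mm, 32 mm high. Origin: centre of its underside.

How it is judged:
By the outcome, as a careful person would: the job done as asked, in the order asked, and still so for the second after the job is handed in, with the robot touching nothing.
It also fails if it takes over 64 s, if anything falls off the work surface, if the arm or the gripper's body presses on something with over 40 N, if the wrist force passes 120 N, or if a joint passes its speed limit or range.

## Robot

A 6-joint arm with a two-finger parallel gripper is mounted at the origin on the work surface. World frame = base frame: x ahead of the robot, y to its left, z up, the work surface at z = 0. Lengths are in mm, angles in rad, forces in N, time in s.
With the tool pointing down it reaches from about 250 to 775 mm from the base axis. Payload 4 kg.
Tool frame: the origin (TCP) lies midway between the tips of the shut fingers; the grasp point (between the pads) lies 19 mm behind it; z points along the fingers, y is the line along which they close (so a half turn about z gives the same grasp; the last joint's range is limited). The gripper opens to 94 mm and grips with 3 to 60 N. Pads are 16 mm wide; open, the fingers measure 119 mm over their backs; the gripper's body (75 mm by 177 mm) begins 78 mm behind the grasp point.
Start: joints at [1.068, 0.087, 1.371, -0, 1.684, -0.103], TCP at [214.09, 506.642, 205.506] pointing down, gripper open.
Joint ranges: [-3.1, 3.1], [-0.76, 2.03], [0.27, 2.55], [-1.08, 4.22], [0.17, 2.65], [-2.57, 2.57]. Speed limits (rad/s): [2.79, 2.79, 3.14, 3.14, 3.14, 3.14].

## Interface

Orientations are given as [roll, pitch, yaw] about the fixed x, y, z axes, in that order (R = Rz(yaw) Ry(pitch) Rx(roll)).
In Python, from bench import robot gives the robot as it stands.
- The arm moves only by the tool play_rows, never from a script. Its argument "series" is a list of rows, each a list of 2 entries, a list of its own where there are three numbers: the shift along the tool's x, y, z as a fraction of full scale, then the turn, a rotation vector about the tool's x, y, z as a fraction of full scale. In form: [[[tx, ty, tz], [ax, ay, az]], ...]. A call has 1 to 12 rows; each row is the pose to reach, as a shift and turn from the pose commanded when the call began, along the tool's axes at that moment; what a row does not reach only later rows make up. Full scale, the value 1, is 60 cm for a shift and 90 degrees for a turn. A row lasts 1/8 s, in which the tool goes at most 62.5 mm and 10.7 degrees, less where a joint would pass 70% of its speed; a pose out of reach is approached as far as the arm can. A call with a number of a shift or a turn outside -1 to 1 is refused whole. A call with a gripper value outside its range is refused whole. "jaw" is the opening, from 0 (shut) to 1 (fully open), set as the call begins (left out, the last holds). The fingers move at their own pace and stop on an object; "squeeze" is the grip in N (left out, the last holds). Time passes only in rows, so rows that repeat a pose let the fingers close. It gives the time, the measured TCP pose, the force, the opening and the grip force at its end, in the units of the state.
- robot.state(): the state, without advancing time (a new reading comes with each control period).
- robot.capture(name): name is "scene" or "top"; returns the picture (400x640x3 uint8, red, green, blue); there is no depth.
- robot.camera_params(name): a dict with "K" (3x3 intrinsics, pixels), "R" (3x3) and "t" (3): a world point X has camera coordinates R X + t. Camera axes: x right, y down, z forward; pixel columns grow to the right and rows downward; lengths in mm; the calibration is good to about 2 mm. A picture is of the moment at which its call begins. camera_params takes no time and is no camera call.
- robot.sign_off(): hands the job in; it is judged then, once.
The state is a dict: "time": time; "joint_positions": joint angles; "joint_vel": joint speeds; "tau": joint torques, N m; "ee_pos": TCP position; "eef_rot": TCP orientation; "wrist_force": force on the tool from outside, world axes, zero at the start; "torque": the same for the moment, N m; "width": opening from 0.0 (shut) to 1.0 (fully open); "gripper_force": force on a finger pad.
Only numpy, scipy, OpenCV 4.12 (cv2) and the standard library are available. Lean on these libraries where they do the work, as an engineer would, in place of code of your own. Each camera call takes 0.05 s, during which the arm holds its last target. There are 200 camera calls.

## Working session

There is one attempt and no reset: what is moved stays moved. The work goes in short steps, Python scripts to look and compute and a tool call to move; the robot and the scene stay as the last step left them, time stands still between calls to the robot, and variables do not carry over. Pictures are saved under pics/ and viewed, at most 10 in all, crops included, and the job is handed in when it is done.

Besides the shell and the picture viewer there is one more tool, called as name([rows], argument=value, ...), one row to a line, values as JSON. play_rows: Moves the arm, as the interface text tells. Its arguments: {"type":"object","properties":{"series":{"type":"array"},"jaw":{"type":"number"},"squeeze":{"type":"number"}},"required":["series"]}

```bash
mkdir -p pics; ls
python3 - <<'E'
from bench import robot
import cv2
for n in("scene","top"):
    im=robot.capture(n); cv2.imwrite(f"pics/{n}0.png",im[:,:,::-1])
    p=robot.camera_params(n); print(n,p["K"],p["R"],p["t"])
print(robot.state())
E
```

```text
pics
scene [[468.35495853   0.         312.16284153]
 [  0.         468.35495853 187.55317532]
 [  0.           0.           1.        ]] [[-0.81259373  0.5828243  -0.00269428]
 [ 0.49285344  0.68467101 -0.53695539]
 [-0.31110596 -0.43765447 -0.84360634]] [ 459.7914563  -149.61492078 1883.03451463]
top [[472.99495034   0.         324.3551359 ]
 [  0.         472.99495034 204.01329762]
 [  0.           0.           1.        ]] [[-0.01271333 -0.99983114 -0.01326881]
 [-0.9984279   0.01341771 -0.05442151]
 [ 0.05459036  0.01255607 -0.99842989]] [ -14.7791044   548.40553812 1589.35884378]
{'time': 0.1, 'joint_positions': array([ 1.06794060e+00,  8.78905919e-02,  1.37205327e+00,  1.03213920e-05,
        1.68360188e+00, -1.03109099e-01]), 'joint_vel': array([-1.97639383e-04,  5.45778486e-04, -3.82251575e-03, -5.35033615e-04,
       -1.25251292e-04, -5.43481815e-05]), 'tau': array([ 2.75962877e-03, -3.41255665e+01, -3.03301728e+01,  7.21463864e-02,
        3.04428278e-02, -8.66841788e-05]), 'ee_pos': array([213.82594514, 506.21489451, 204.44131835]), 'eef_rot': array([-3.13965099e+00, -2.11228087e-04,  2.74184697e+00]), 'wrist_force': array([ 0.33220551, -0.02013459, -0.00661002]), 'torque': array([-0.00466028, -0.02480977,  0.05913096]), 'gripper_force': 0.0, 'width': 1.0017299977659837}
```

View pics/scene0.png

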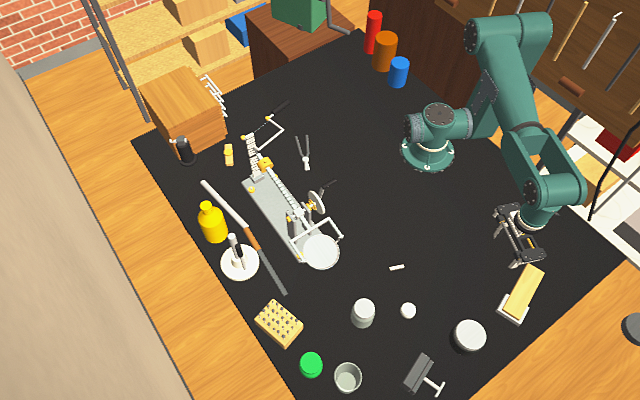

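View pics/top0.png

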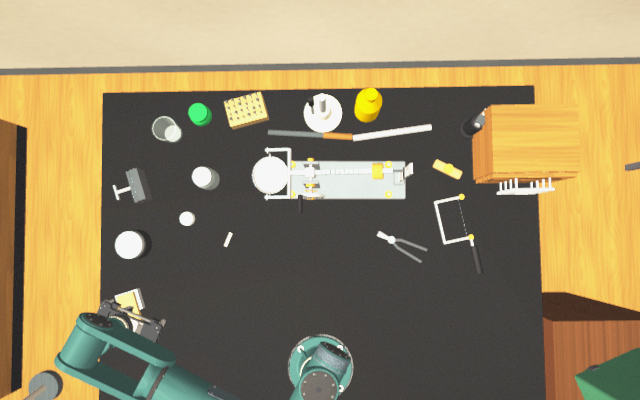

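The top view shows the ingot at about (228,239), the pan at (270,175), the base plate at about (290–406, 160–199), the handle near (301,204) and the post near (402,172). In the scene view the ingot is at (397,267), the pan at (320,252) and the post and pointer near (262,160). I'll zoom in on the balance.

```bash
cat > h.py <<'E'
import numpy as np, cv2
from bench import robot
def cam(n):
    p=robot.camera_params(n); return np.array(p["K"]),np.array(p["R"]),np.array(p["t"])
def plane(n,uv,z):
    K,R,t=cam(n); c=-R.T@t; d=R.T@np.linalg.solve(K,[uv[0],uv[1],1.]); return c+d*(z-c[2])/d[2]
def proj(n,X):
    K,R,t=cam(n); q=K@(R@np.asarray(X,float)+t); return q[:2]/q[2]
def tri(a,b):
    P=[(lambda K,R,t:K@np.c_[R,t])(*cam(n)) for n in("top","scene")]
    X=cv2.triangulatePoints(P[0],P[1],np.array(a,float).reshape(2,1),np.array(b,float).reshape(2,1)); return (X[:3]/X[3]).ravel()
E
python3 - <<'E'
from h import *
t=cv2.imread("pics/top0.png"); s=cv2.imread("pics/scene0.png")
a=cv2.resize(t[140:215,240:440],None,fx=4,fy=4,interpolation=cv2.INTER_CUBIC)
b=cv2.resize(s[140:280,225:425],None,fx=4,fy=4,interpolation=cv2.INTER_CUBIC)[:300*2]
cv2.imwrite("pics/c1.png",a); cv2.imwrite("pics/c2.png",b[:560])
# base plate in top
hsv=cv2.cvtColor(t,cv2.COLOR_BGR2HSV)
m=cv2.inRange(hsv,(0,0,120),(179,60,255)); 
# ingot
for n,im,(u,v) in(("top",t,(228,239)),("scene",s,(397,267))):
    g=im[v-14:v+15,u-14:u+15].min(2); k=(g>110).astype(np.uint8)
    pts=np.argwhere(k)[:,::-1]+[u-14,v-14]; c=pts.mean(0)
    r=cv2.minAreaRect(pts.astype(np.float32))
    box=cv2.boxPoints(r); print(n,len(pts),c,plane(n,c,6),[plane(n,q,6)[:2].round() for q in box])
E
```

```text
top 65 [227.66153846 238.92307692] [434.01055454 308.99779241   6.        ] [array([412., 326.]), array([460., 306.]), array([454., 293.]), array([407., 313.])]
scene 58 [396.48275862 266.94827586] [432.11965358 310.23821498   6.        ] [array([453., 294.]), array([404., 315.]), array([411., 327.]), array([460., 306.])]
```

View pics/c1.png

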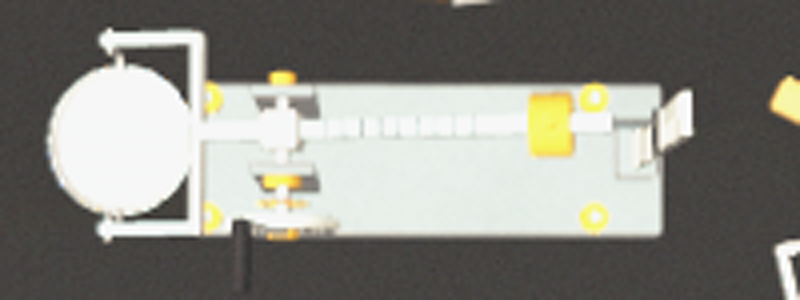

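View pics/c2.png

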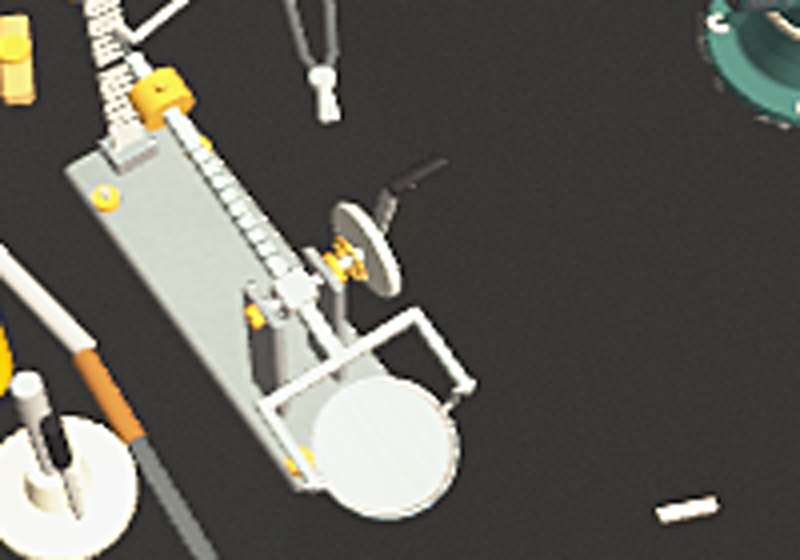

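The crops show the plate's right edge at x≈661 in the top crop (column 405), fork tine tips at (105,38) and (105,230), the poise at (550,125) and the handle from (240,222) to (240,290). In the scene crop the handle runs (390,192) to (445,162), the poise sits at (162,97), and the near tine tip is at (468,385).

```bash
cat >> h.py <<'E'
def poise(n,im,c,r=14):
    u,v=map(int,c); w=im[v-r:v+r,u-r:u+r].astype(float)   # RGB
    k=np.clip(np.minimum(w[...,0],w[...,1]+60)-w[...,2]-40,0,None)
    b=(k>20).astype(np.uint8); N,L,S,C=cv2.connectedComponentsWithStats(b)
    i=1+np.argmax(S[1:,4]); k=k*(cv2.dilate((L==i).astype(np.uint8),np.ones((3,3)))); k=np.minimum(k,80)
    yy,xx=np.mgrid[v-r:v+r,u-r:u+r]; return np.array([(k*xx).sum(),(k*yy).sum()])/k.sum(), S[i,4]
E
python3 - <<'E'
from h import *
t=cv2.imread("pics/top0.png")[:,:,::-1]; s=cv2.imread("pics/scene0.png")[:,:,::-1]
g=t.min(2).astype(float)
def edge(a):  # subpixel first crossing of 110 
    i=np.argmax(a>110); return i-1+(110-a[i-1])/(a[i]-a[i-1])
top=[(c,150+edge(g[150:,c])) for c in range(322,365,3)]
bot=[(c,210-edge(g[210::-1,c])) for c in range(335,400,4)]
rt=[(415-edge(g[r,415::-1]),r) for r in range(186,197)]
T=np.array([plane("top",p,22)[:2] for p in top]);B=np.array([plane("top",p,22)[:2] for p in bot]);Rr=np.array([plane("top",p,22)[:2] for p in rt])
for nm,E in(("top",T),("bot",B)):
    p=np.polyfit(E[:,1],E[:,0],1); print(nm,"x at y=0",p[1],"slope dx/dy",p[0],"res",np.std(E[:,0]-np.polyval(p,E[:,1])))
p=np.polyfit(Rr[:,0],Rr[:,1],1); print("right y",Rr[:,1].mean(),"at x",Rr[:,0].mean(),p[0])
pt,a1=poise("top",t,(377,171)); ps,a2=poise("scene",s,(265,164))
print("poise",pt,a1,ps,a2,tri(pt,ps))
ct=lambda u,v:(240+(u+.5)/4-.5,140+(v+.5)/4-.5); cs=lambda u,v:(225+(u+.5)/4-.5,140+(v+.5)/4-.5)
print("handle end",tri(ct(240,290),cs(445,162)),"handle root",tri(ct(240,224),cs(390,192)))
print("near tine",tri(ct(106,230),cs(468,387)))
print("tines z150",plane("top",ct(106,40),152),plane("top",ct(106,230),152))
print("hub",plane("top",ct(280,128),185), "pan",plane("top",ct(121,140),112),plane("scene",cs(386,447),112))
cv2.imwrite("pics/post.png",cv2.resize(np.ascontiguousarray(s[125:185,235:290,::-1]),None,fx=10,fy=10,interpolation=cv2.INTER_CUBIC))
E
```

```text
top x at y=0 697.2426471347611 slope dx/dy 0.018861167842935025 res 0.09180417737925128
bot x at y=0 565.4308224325108 slope dx/dy 0.014860961626934647 res 0.0626530514544493
right y -296.2761004288807 at x 588.0651751733974 -0.01666045590990133
poise [377.09371514 170.68151729] 178 [264.5273161  163.84148969] 171 [ 633.28976465 -181.722833    220.03516807]
handle end [509.52373969  45.7127539  290.6687337 ] handle root [558.00815365  43.75196691 288.88320265]
near tine [563.75840623 158.64090666 147.30989762]
tines z150 [713.35898449 156.17865179 152.        ] [564.5420226  157.07200456 152.        ]
hub [638.18802063  19.49251617 185.        ] pan [639.41751475 150.05278318 112.        ] [637.65899704 150.7048604  112.        ]
```

View pics/post.png

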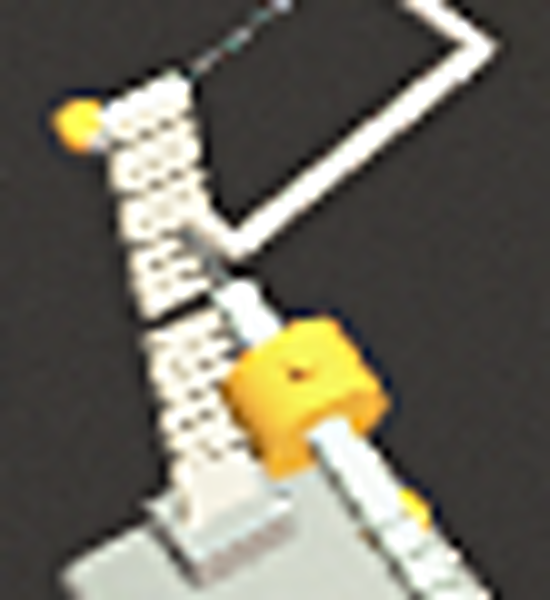

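The post crop shows the index as the thick dark line at crop (150–215, 320–295). The pointer tip is at about (185,232), three to four divisions above it, so b is about -0.2. The base origin comes out at about (636.7, 18.6) with yaw -0.0166. Next I pick up the ingot at (433, 309.6); the tool's yaw already matches it.

play_rows([
  [[-0.09,-0.031,0.04],[0,0,0]],
  [[-0.18,-0.062,0.09],[0,0,0]],
  [[-0.27,-0.093,0.13],[0,0,0]],
  [[-0.36,-0.125,0.18],[0,0,0]],
  [[-0.44,-0.152,0.22],[0,0,0]],
  [[-0.464,-0.1605,0.26],[0,0,0]],
  [[-0.464,-0.1605,0.31],[0,0,0]],
  [[-0.464,-0.1605,0.336],[0,0,0]],
  [[-0.464,-0.1605,0.336],[0,0,0]],
  [[-0.464,-0.1605,0.336],[0,0,0]],
], jaw=0.45)

```text
time: 1.35
ee_pos: [433.4, 310.2, 4.9]
eef_rot: [3.14, 0.001, 2.742]
wrist_force: [0.7, -0.0, -0.0]
width: 0.449
gripper_force: 0.0
```

play_rows([
  [[0,0,0],[0,0,0]],
  [[0,0,0],[0,0,0]],
  [[0,0,0],[0,0,0]],
  [[0,0,0],[0,0,0]],
], jaw=0, squeeze=15)

```text
time: 1.85
ee_pos: [433.1, 309.6, 4.2]
eef_rot: [3.141, 0.0, 2.742]
wrist_force: [-0.5, -0.5, 0.2]
width: 0.124
gripper_force: 15.0
```

play_rows([
  [[0,0,-0.09],[0,0,0]],
  [[-0.04,-0.01,-0.17],[0,0,0.1]],
  [[-0.1,-0.026,-0.24],[0,0,0.2]],
  [[-0.18,-0.046,-0.28],[0,0,0.31]],
  [[-0.26,-0.066,-0.28],[0,0,0.42]],
  [[-0.34,-0.087,-0.28],[0,0,0.53]],
  [[-0.4,-0.102,-0.28],[0,0,0.64]],
  [[-0.418,-0.107,-0.26],[0,0,0.74]],
  [[-0.418,-0.107,-0.23],[0,0,0.756]],
  [[-0.418,-0.107,-0.22],[0,0,0.756]],
  [[-0.418,-0.107,-0.22],[0,0,0.756]],
])

```text
time: 3.22
ee_pos: [638.0, 153.5, 134.9]
eef_rot: [-3.14, 0.0, 1.557]
wrist_force: [-0.7, 0.0, -0.3]
width: 0.123
gripper_force: 15.0
```

Run:
```python
from h import *
a=robot.capture("scene");b=robot.capture("top");st=robot.state();print(st["time"],st["ee_pos"],st["eef_rot"],st["width"],st["gripper_force"])
A=cv2.resize(np.ascontiguousarray(a[180:300,270:390,::-1]),(400,400),interpolation=3);B=cv2.resize(np.ascontiguousarray(b[130:230,220:320,::-1]),(400,400),interpolation=3)
cv2.imwrite("pics/p1.png",np.hstack([A,B])); print(poise("scene",a,(264,164)))
```

```text
3.325 [638.90092125 153.51867207 136.56389647] [ 3.14065839e+00 -2.83016630e-04  1.55599227e+00] 0.12258734245698856 14.999970048666
(array([264.48200882, 163.76801052]), np.int32(170))
```

View pics/p1.png

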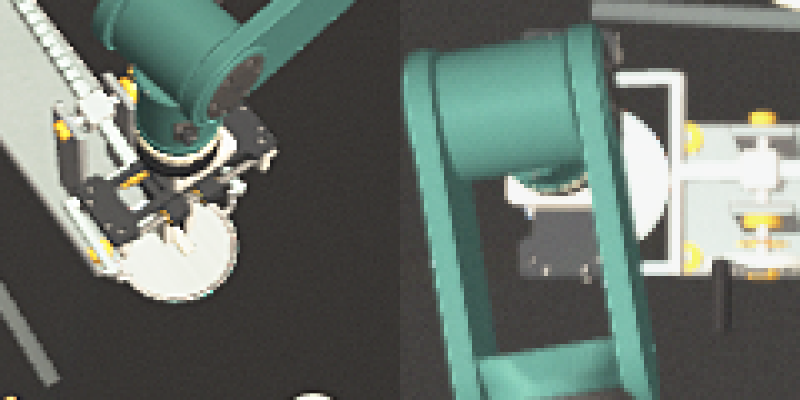

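The crops show the ingot held over the pan, with the fingers inside the fork and the tines, lever and handle all clear. I'll lower it with the pan following.

play_rows([
  [[0,0,0.025],[0,0,0]],
  [[0,0,0.04],[0,0,0]],
  [[-0.001,0,0.048],[0,0,0]],
  [[-0.003,0,0.055],[0,0,0]],
  [[-0.005,0,0.062],[0,0,0]],
  [[-0.008,0,0.07],[0,0,0]],
  [[-0.011,0,0.078],[0,0,0]],
  [[-0.014,0,0.086],[0,0,0]],
  [[-0.017,0,0.094],[0,0,0]],
  [[-0.019,0,0.1],[0,0,0]],
  [[-0.02,0,0.103],[0,0,0]],
  [[-0.02,0,0.103],[0,0,0]],
])

```text
time: 4.82
ee_pos: [638.7, 140.8, 73.8]
eef_rot: [-3.141, -0.0, 1.554]
wrist_force: [0.6, 0.3, 0.5]
width: 0.126
gripper_force: 15.0
```

```bash
cat >> h.py <<'E'
from scipy.optimize import least_squares
O=np.array([636.7,18.6,0]); yw=-0.0166; EX=np.array([np.cos(yw),np.sin(yw),0]); EY=np.array([-np.sin(yw),np.cos(yw),0]); EZ=np.array([0,0,1.])
def bp(b,y,h): # beam point
    return O+EY*(y*np.cos(b)-h*np.sin(b))+EZ*(175+y*np.sin(b)+h*np.cos(b))
REF=np.array([264.527,163.841]); BREF=-0.205; RY=-204.; H=4.
OFF=REF-proj("scene",bp(BREF,RY,H))
def beam(im,guess=None):
    best=None
    for c in ([guess] if guess is not None else [proj("scene",bp(b,RY,H))+OFF for b in(-.6,-.4,-.2,0,.2)]):
        p,a=poise("scene",im,c)
        if best is None or a>best[1]: best=(p,a)
    p=best[0]; p,a=poise("scene",im,np.round(p))
    r=least_squares(lambda q:proj("scene",bp(q[0],RY,H))+OFF-p,[-.2]); return r.x[0],np.linalg.norm(r.fun),p
def track(n):
    out=[]
    for i in range(n):
        t=robot.state()["time"]; b,e,p=beam(robot.capture("scene")); out.append((t,b,e))
    return np.array(out)
E
python3 - <<'E'
from h import *
st=robot.state();print(st["time"],st["ee_pos"],st["wrist_force"],track(1))
E
```

```text
4.825 [638.71933056 140.83105856  73.84342534] [0.64906743 0.28632072 0.51393796] [[ 4.825      -0.50015655  0.31131698]]
```

play_rows([
  [[0,0,0],[0,0,0]],
  [[0,0,-0.003],[0,0,0]],
], jaw=0.45)

```text
time: 5.12
ee_pos: [638.9, 140.9, 76.0]
eef_rot: [3.141, -0.0, 1.554]
wrist_force: [-0.3, 0.1, -0.1]
width: 0.3
gripper_force: 0.0
```

play_rows([
  [[0,0,-0.02],[0,0,0]],
  [[0,0,-0.07],[0,0,0]],
  [[0,0,-0.15],[0,0,0]],
  [[0,0,-0.25],[0,0,0]],
  [[0,0,-0.34],[0,0,0]],
  [[0,0,-0.42],[0,0,0]],
  [[0,0,-0.48],[0,0,0]],
])

```text
time: 6.0
ee_pos: [638.7, 140.8, 368.4]
eef_rot: [3.137, -0.001, 1.554]
wrist_force: [0.8, 0.5, 0.1]
width: 0.448
gripper_force: 0.0
```

Run:
```python
from h import *
a=robot.capture("scene");b=robot.capture("top");r=track(30);print(r.round(3).tolist());st=robot.state();print(st["time"],st["ee_pos"],st["eef_rot"],st["joint_positions"])
A=cv2.resize(np.ascontiguousarray(a[180:300,270:390,::-1]),(400,400),interpolation=3);B=cv2.resize(np.ascontiguousarray(b[130:230,220:320,::-1]),(400,400),interpolation=3)
cv2.imwrite("pics/p2.png",np.hstack([A,B]))
```

```text
[[6.1, -0.432, 0.246], [6.15, -0.434, 0.241], [6.2, -0.439, 0.216], [6.25, -0.442, 0.23], [6.3, -0.444, 0.263], [6.35, -0.451, 0.26], [6.4, -0.453, 0.254], [6.45, -0.459, 0.259], [6.5, -0.463, 0.265], [6.55, -0.465, 0.316], [6.6, -0.469, 0.306], [6.65, -0.473, 0.318], [6.7, -0.477, 0.301], [6.75, -0.48, 0.278], [6.8, -0.487, 0.311], [6.85, -0.488, 0.278], [6.9, -0.492, 0.298], [6.95, -0.494, 0.29], [7.0, -0.495, 0.29], [7.05, -0.495, 0.289], [7.1, -0.495, 0.285], [7.15, -0.495, 0.291], [7.2, -0.495, 0.29], [7.25, -0.493, 0.293], [7.3, -0.491, 0.291], [7.35, -0.487, 0.308], [7.4, -0.48, 0.283], [7.45, -0.478, 0.291], [7.5, -0.473, 0.308], [7.55, -0.471, 0.312]]
7.6 [638.88077746 140.81228216 363.91573315] [ 3.14149720e+00 -5.87829682e-05  1.55428900e+00] [1.30288204e-01 3.70211094e-01 7.16717993e-01 4.99163353e-05
 2.05456054e+00 1.46818748e-01]
```

View pics/p2.png

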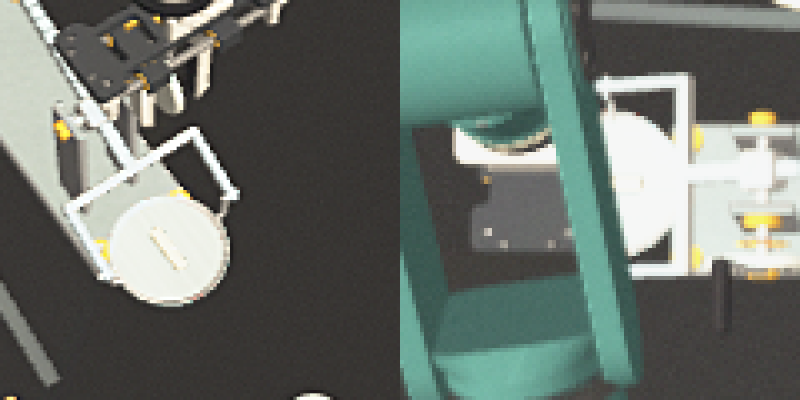

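The ingot lies on the pan and swings about b≈-0.46 with a small amplitude. Next I go to the handle at (535, 44.7, 292).

play_rows([
  [[-0.03,-0.03,0],[0,0,-0.11]],
  [[-0.07,-0.07,0],[0,0,-0.22]],
  [[-0.11,-0.11,0],[0,0,-0.33]],
  [[-0.14,-0.15,0],[0,0,-0.44]],
  [[-0.163,-0.17,0],[0,0,-0.55]],
  [[-0.163,-0.17,0],[0,0,-0.66]],
  [[-0.163,-0.17,0],[0,0,-0.77]],
  [[-0.163,-0.17,0],[0,0,-0.88]],
  [[-0.163,-0.17,0.03],[0,0,-0.99]],
  [[-0.163,-0.17,0.09],[0,0,-1]],
  [[-0.163,-0.17,0.14],[0,0,-1]],
  [[-0.163,-0.17,0.151],[0,0,-1]],
])

```text
time: 9.1
ee_pos: [534.2, 44.7, 270.9]
eef_rot: [3.141, -0.004, 3.125]
wrist_force: [-0.6, 0.5, 0.3]
width: 0.451
gripper_force: 0.0
```

Run:
```python
from h import *
r=track(22);st=robot.state();print(st["time"],st["ee_pos"],st["eef_rot"],st["wrist_force"]);print(r[::2,1].round(3))
b=robot.capture("top");a=robot.capture("scene")
A=cv2.resize(np.ascontiguousarray(a[150:230,275:355,::-1]),(400,400),interpolation=3);B=cv2.resize(np.ascontiguousarray(b[170:250,270:350,::-1]),(400,400),interpolation=3)
cv2.imwrite("pics/p3.png",np.hstack([A,B])); np.save("tr1.npy",r)
```

```text
10.2 [535.25233611  44.71858743 273.24292913] [ 3.14151911e+00 -6.49952576e-05  3.12510926e+00] [-0.0478889  -0.06631314 -0.48177564]
[-0.48  -0.487 -0.493 -0.493 -0.493 -0.487 -0.48  -0.474 -0.468 -0.463
 -0.452]
```

View pics/p3.png

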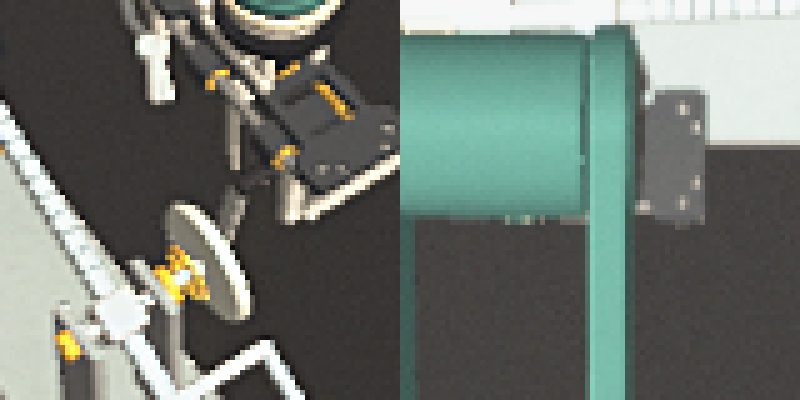

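The fingers straddle the handle between the dial's lever and the bar's end. I'll close on it.

play_rows([
  [[0,0,0],[0,0,0]],
  [[0,0,0],[0,0,0]],
  [[0,0,0],[0,0,0]],
  [[0,0,0],[0,0,0]],
], jaw=0, squeeze=15)

```text
time: 10.8
ee_pos: [535.3, 44.5, 273.2]
eef_rot: [-3.141, -0.0, 3.125]
wrist_force: [0.2, -1.1, -0.6]
width: 0.143
gripper_force: 15.0
```

Run:
```python
from h import *
r=track(8);st=robot.state();print(st["time"],st["ee_pos"],st["wrist_force"],st["width"],st["gripper_force"]);print(r[:,:2].round(3).tolist())
p=np.load("tr1.npy"); d=np.vstack([p,r]); np.save("tr2.npy",d)
t=d[:,0]-d[0,0]
f=least_squares(lambda q:q[0]+q[1]*np.cos(q[3]*t)+q[2]*np.sin(q[3]*t)-d[:,1],[-.46,.0,-.03,2.6]); print(f.x,np.std(f.fun))
```

```text
11.2 [535.26942261  44.48494307 273.22425925] [ 0.29017119 -1.92432819 -0.13834558] 0.14064531389107543 14.99993696808815
[[10.8, -0.44], [10.85, -0.442], [10.9, -0.444], [10.95, -0.45], [11.0, -0.453], [11.05, -0.459], [11.1, -0.463], [11.15, -0.465]]
[-0.46299717 -0.02013047 -0.02189023  2.74331946] 0.0015657826933832772
```

The grip holds, with equilibrium at -0.463 and dial at -0.204, so the dial target is about 0.258. A linear ramp over one period of about 2.4 s adds no swing.

play_rows([
  [[0,-0.005,-0.001],[0,0,0]],
  [[0,-0.01,-0.002],[0,0,0]],
  [[0,-0.014,-0.002],[0,0,0]],
  [[0,-0.019,-0.003],[0,0,0]],
  [[0,-0.024,-0.003],[0,0,0]],
  [[0,-0.029,-0.004],[0,0,0]],
  [[0,-0.034,-0.004],[0,0,0]],
  [[0,-0.039,-0.004],[0,0,0]],
  [[0,-0.044,-0.004],[0,0,0]],
  [[0,-0.048,-0.004],[0,0,0]],
  [[0,-0.053,-0.004],[0,0,0]],
  [[0,-0.058,-0.003],[0,0,0]],
])

```text
time: 12.7
ee_pos: [534.7, 9.3, 275.8]
eef_rot: [-3.141, 0.001, 3.125]
wrist_force: [-1.0, 2.7, 6.8]
width: 0.145
gripper_force: 15.0
```

play_rows([
  [[0,-0.005,0],[0,0,0]],
  [[0,-0.01,0.001],[0,0,0]],
  [[0,-0.015,0.002],[0,0,0]],
  [[0,-0.019,0.003],[0,0,0]],
  [[0,-0.024,0.004],[0,0,0]],
  [[0,-0.029,0.005],[0,0,0]],
  [[0,-0.034,0.006],[0,0,0]],
])

```text
time: 13.58
ee_pos: [534.4, -10.8, 271.3]
eef_rot: [-3.142, -0.0, 3.125]
wrist_force: [-0.5, 4.4, 3.7]
width: 0.143
gripper_force: 15.0
```

```bash
cat >> h.py <<'E'
def fit(d,w=2.62):
    t=d[:,0]-d[-1,0]
    f=least_squares(lambda q:q[0]+q[1]*np.cos(w*t)+q[2]*np.sin(w*t)-d[:,1],[0,0,0.]).x
    return f,np.hypot(f[1],f[2]) # centre, (b-c at end), rate/w at end
E
python3 - <<'E'
from h import *
d=track(48);st=robot.state();print(st["time"],st["ee_pos"],st["wrist_force"],st["width"]);print(d[::3,1].round(3),d[:,2].max())
np.save("tr3.npy",d)
for w in(2.55,2.62,2.7):
    f,a=fit(d,w); t=d[:,0]-d[-1,0]; print(w,f.round(4),a, np.std(f[0]+f[1]*np.cos(w*t)+f[2]*np.sin(w*t)-d[:,1]))
im=robot.capture("scene"); cv2.imwrite("pics/post2.png",cv2.resize(np.ascontiguousarray(im[125:185,235:290,::-1]),None,fx=10,fy=10,interpolation=cv2.INTER_CUBIC)); print(beam(im))
E
```

```text
15.975 [534.33419345 -10.43983711 271.32928907] [ 0.27065235 -0.54718507 -1.33941086] 0.14061487341726858
[-0.008 -0.02  -0.007 -0.039 -0.046 -0.047 -0.044 -0.009 -0.027 -0.02
 -0.013 -0.004 -0.    -0.    -0.001 -0.008] 0.908641052080038
2.55 [-0.0194  0.0124 -0.0161] 0.020263454455052426 0.007597818872384047
2.62 [-0.0197  0.0109 -0.0175] 0.02057943493775839 0.007358755169511628
2.7 [-0.02    0.0091 -0.0189] 0.02092017798334087 0.0071331098866639405
(np.float64(-0.018076931444569375), np.float64(0.00629216196604991), array([264.74529457, 169.22165264]))
```

View pics/post2.png

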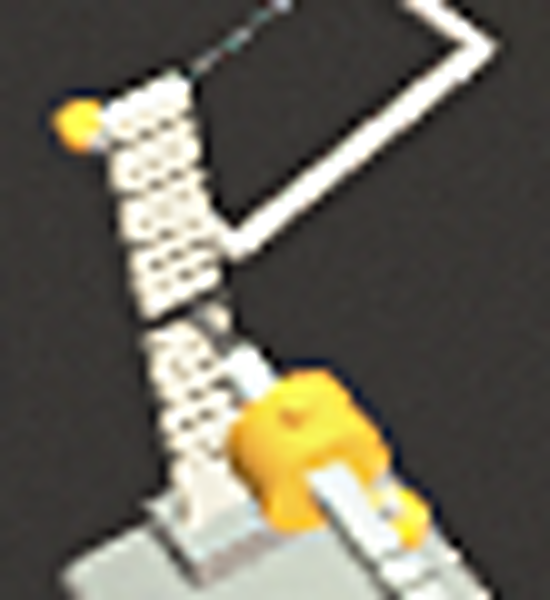

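The post crop shows the pointer tip at about (205,312), very close to the index mark, which runs (150,322) to (215,297). A brass screw at (405,515) disturbs the poise centroid. I'll mask it, and check the absolute zero from the pivot's brass cap and the poise height in both views.

```bash
python3 - <<'E'
s=open('h.py').read()
s=s.replace("    b=(k>20)","    yy,xx=np.mgrid[v-r:v+r,u-r:u+r]\n    if n=='scene': k[(xx>=274)&(yy>=173)]=0\n    b=(k>20)")
open('h.py','w').write(s)
E
python3 - <<'E'
from h import *
t0=cv2.imread("pics/top0.png")[:,:,::-1]; s0=cv2.imread("pics/scene0.png")[:,:,::-1]
s1=robot.capture("scene"); t1=robot.capture("top"); st=robot.state()["time"]
cap=(poise("top",t0,(310,159),5),poise("scene",s0,(288,218),6)); print("cap",cap,tri(cap[0][0],cap[1][0]))
cap=(poise("top",t1,(310,159),5)); print(cap)
for a,b,g,h in((t0,s0,(377,171),(265,164)),(t1,s1,(377,171),(265,169))):
    p=poise("top",a,g);q=poise("scene",b,h); print("poise",p,q,tri(p[0],q[0]))
# static screws: plate top z=22 (+head)
for g,h in(((388,165),(251,189)),((388,194),(276,176))):
    p=poise("top",t0,g,5);q=(poise("xx",s0,h,4)); print("screw",p,q,tri(p[0],q[0]))
print(st,beam(s1))
big=lambda im,u,v,w,h,f:cv2.resize(np.ascontiguousarray(im[v:v+h,u:u+w,::-1]),None,fx=f,fy=f,interpolation=cv2.INTER_CUBIC)
A=big(s0,255,150,60,75,6);B=big(s1,255,150,60,75,6);cv2.imwrite("pics/q.png",np.hstack([A,B]))
np.save("s1.npy",s1);np.save("t1.npy",t1)
E
```

```text
Traceback (most recent call last):
  File "h.py", line 18, in poise
    i=1+np.argmax(S[1:,4]); k=k*(cv2.dilate((L==i).astype(np.uint8),np.ones((3,3)))); k=np.minimum(k,80)
        ~~~~~~~~~^^^^^^^^^
ValueError: attempt to get argmax of an empty sequence
```

Run:
```python
from h import *
t0=cv2.imread("pics/top0.png")[:,:,::-1]; s0=cv2.imread("pics/scene0.png")[:,:,::-1]
s1=robot.capture("scene"); t1=robot.capture("top"); st=robot.state()["time"]
np.save("s1.npy",s1);np.save("t1.npy",t1)
cap=(poise("top",t0,(310,159),5),poise("xx",s0,(288,218),6)); print("cap",cap,tri(cap[0][0],cap[1][0]))
for a,b,g,h in((t0,s0,(377,171),(265,164)),(t1,s1,(377,171),(265,169))):
    p=poise("top",a,g);q=poise("scene",b,h); print("poise",p,q,tri(p[0],q[0]))
for g,h in(((388,165),(251,189)),((388,194),(276,176))):
    p=poise("top",t0,g,5);q=(poise("xx",s0,h,4)); print("screw",p,q,tri(p[0],q[0]))
print(st,beam(s1))
d=np.load("tr3.npy"); d=d[d[:,2]<.2]; print(len(d),fit(d))
```

```text
cap ((array([310.10030581, 158.99388379]), np.int32(21)), (array([288.21465369, 218.67544362]), np.int32(23))) [676.30755492  18.97656853 179.41389892]
poise (array([377.09371514, 170.68151729]), np.int32(178)) (array([264.5273161 , 163.84148969]), np.int32(171)) [ 633.28976465 -181.722833    220.03516807]
poise (array([377.74040338, 172.09149317]), np.int32(157)) (array([264.76912599, 168.99878925]), np.int32(173)) [ 633.2082391  -187.05344268  183.31129807]
screw (array([387.86948177, 164.10211132]), np.int32(37)) (array([251.18632347, 189.48367269]), np.int32(35)) [ 678.17089593 -237.12442711   28.40013425]
screw (array([387.89489886, 194.18073879]), np.int32(36)) (array([276.15136876, 175.2689211 ]), np.int32(8)) [ 573.16126496 -231.74618518   39.60219351]
16.225 (np.float64(-0.024832218108524526), np.float64(0.05711835237147199), array([264.76912599, 168.99878925]))
44 (array([-0.02191394,  0.01036821, -0.02061898]), np.float64(0.023079041152001392))
```

The pivot cap reads z≈179.4 and the screws about 4 mm high as well, so there is a z bias of about +4 mm. With it removed the poise gives b≈-0.02 now, which agrees with the tracker. I'll hold, re-measure, and step the dial at the upper peak so the beam stops there.

play_rows([
  [[0,0,0],[0,0,0]],
  [[0,0,0],[0,0,0]],
  [[0,0,0],[0,0,0]],
  [[0,0,0],[0,0,0]],
  [[0,0,0],[0,0,0]],
  [[0,0,0],[0,0,0]],
  [[0,0,0],[0,0,0]],
])

```text
time: 17.1
ee_pos: [534.3, -10.4, 271.3]
eef_rot: [3.141, -0.0, 3.125]
wrist_force: [0.6, -0.7, -2.3]
width: 0.143
gripper_force: 15.0
```

Run:
```python
from h import *
e=track(6); d=np.load("tr3.npy"); d=np.vstack([d[d[:,2]<.2],[[16.125,-.0248,0]],e]); np.save("tr4.npy",d)
print(robot.state()["time"],e.round(4)[:,:2].tolist())
for w in(2.5,2.55,2.6,2.65,2.7):
    f,a=fit(d,w); t=d[:,0]-d[-1,0]; print(w,f.round(4),round(a,4),np.std(f[0]+f[1]*np.cos(w*t)+f[2]*np.sin(w*t)-d[:,1]), "peak at",d[-1,0]+np.arctan2(f[2],f[1])/w)
```

```text
17.4 [[17.1, -0.0337], [17.15, -0.0321], [17.2, -0.0296], [17.25, -0.026], [17.3, -0.0228], [17.35, -0.0205]]
2.5 [-0.0212 -0.0034  0.0218] 0.0221 0.0034196263727251817 peak at 18.040908130857385
2.55 [-0.0216 -0.0009  0.0226] 0.0226 0.002725630590161597 peak at 17.981126522854254
2.6 [-0.0219  0.0017  0.0229] 0.023 0.002160441526614572 peak at 17.925044846316055
2.65 [-0.0223  0.0043  0.0228] 0.0233 0.0019144329860573404 peak at 17.872132233028253
2.7 [-0.0226  0.0068  0.0223] 0.0234 0.0021395298715018887 peak at 17.821906414568467
```

play_rows([
  [[0,0,0],[0,0,0]],
  [[0,0,0],[0,0,0]],
  [[0,0,0],[0,0,0]],
  [[0,-0.0042,0.001],[0,0,0]],
  [[0,-0.0042,0.001],[0,0,0]],
  [[0,-0.0042,0.001],[0,0,0]],
])

```text
time: 18.15
ee_pos: [534.3, -12.2, 270.9]
eef_rot: [3.14, 0.0, 3.126]
wrist_force: [0.0, 4.5, -2.6]
width: 0.145
gripper_force: 15.0
```

Run:
```python
from h import *
e=track(40); np.save("tr5.npy",e); st=robot.state(); print(st["time"],st["ee_pos"],st["wrist_force"],e[::3,1].round(4),e[:,2].max())
f,a=fit(e,2.64); print(f,a)
import glob
im=sum(robot.capture("scene").astype(float) for _ in range(4))/4; np.save("avg1.npy",im)
big=cv2.resize(np.ascontiguousarray(im[140:175,240:275,::-1]).astype(np.uint8),None,fx=16,fy=16,interpolation=cv2.INTER_CUBIC)
for b in(-.03,0,.03):
    p=proj("scene",bp(b,-278,0))+OFF*0; print(b,p,p+OFF)
cv2.imwrite("pics/post3.png",big)
```

```text
20.15 [534.30140672 -12.9839882  270.8325976 ] [ 0.16219055  4.82661193 -3.22462129] [-0.0015 -0.0024 -0.0045 -0.0047 -0.0047 -0.0045 -0.0016 -0.0004  0.0009
  0.0042  0.0043  0.0055  0.0055  0.0053] 0.08883222324685948
[ 0.00038706  0.00419896 -0.00321084] 0.005285901180404093
-0.03 [253.6825507  155.09216862] [253.67770341 154.88742471]
0 [253.91967754 156.47610734] [253.91483025 156.27136343]
0.03 [254.19110545 157.89515808] [254.18625815 157.69041418]
```

View pics/post3.png

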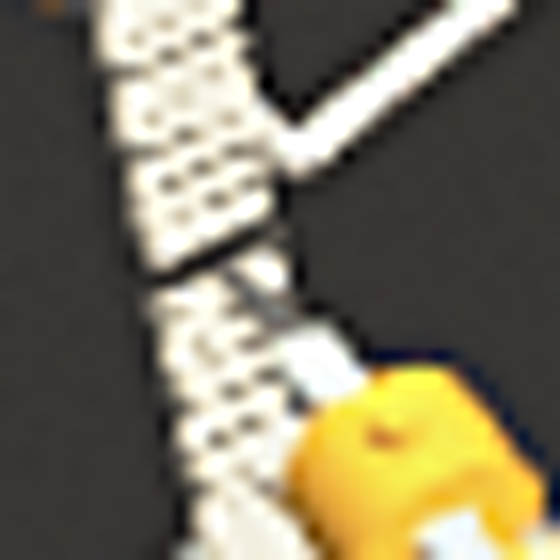

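The pointer tip is at about (235,275) in the crop, with the index mark ending at (270,235). The projection of a level beam puts the tip within half a pixel of that. The residual swing is ±0.005 rad, so I'll make a small back-step at the trough.

play_rows([
  [[0,0,0],[0,0,0]],
  [[0,0,0],[0,0,0]],
  [[0,0,0],[0,0,0]],
  [[0,0,0],[0,0,0]],
  [[0,0,0],[0,0,0]],
  [[0,0.001,0],[0,0,0]],
  [[0,0.001,0],[0,0,0]],
  [[0,0.001,0],[0,0,0]],
])

```text
time: 21.35
ee_pos: [534.3, -13.0, 270.8]
eef_rot: [-3.141, -0.0, 3.124]
wrist_force: [0.4, 2.2, -3.2]
width: 0.139
gripper_force: 15.0
```

Run:
```python
from h import *
e=track(8); st=robot.state(); print(st["time"],st["ee_pos"],st["wrist_force"],e[:,1].round(4))
```

```text
21.75 [534.31382185 -12.94510902 270.83420451] [ 0.49365988 -0.2972174  -5.2095132 ] [-0.0028 -0.0025 -0.0021 -0.0017 -0.0017 -0.001  -0.0004 -0.0002]
```

play_rows([
  [[0,0,0],[0,0,0]],
  [[0,0,0],[0,0,0]],
  [[0,0,0],[0,0,0]],
  [[0,0,0],[0,0,0]],
  [[0,0,0],[0,0,0]],
])

```text
time: 22.38
ee_pos: [534.3, -12.4, 271.0]
eef_rot: [-3.142, 0.0, 3.125]
wrist_force: [-1.0, -0.3, -3.7]
width: 0.14
gripper_force: 15.0
```

Run:
```python
from h import *
e=track(8); st=robot.state(); print(st["time"],st["ee_pos"],st["wrist_force"],e[:,1].round(4))
```

```text
22.775 [534.30997527 -12.43618754 270.94698351] [-0.83340606 -1.31275462 -2.83794844] [ 0.0037  0.0037  0.0026  0.0009  0.0002 -0.0003 -0.0009 -0.0015]
```

play_rows([
  [[0,0,0],[0,0,0]],
  [[0,0,0],[0,0,0]],
  [[0,0,0],[0,0,0]],
  [[0,0,0],[0,0,0]],
])

```text
time: 23.28
ee_pos: [534.3, -12.4, 271.0]
eef_rot: [3.142, 0.0, 3.125]
wrist_force: [-1.3, 0.1, -2.9]
width: 0.142
gripper_force: 15.0
```

Run:
```python
from h import *
print(track(1)[0])
```

```text
[ 2.32750000e+01 -1.27020811e-02  3.54747458e-02]
```

play_rows([
  [[0,0,0],[0,0,0]],
  [[0,0,0],[0,0,0]],
  [[0,0,0],[0,0,0]],
  [[0,0,0],[0,0,0]],
  [[0,0,0],[0,0,0]],
])

```text
time: 23.95
ee_pos: [534.3, -12.4, 270.9]
eef_rot: [3.142, 0.0, 3.125]
wrist_force: [-1.5, -0.6, -2.3]
width: 0.142
gripper_force: 15.0
```

Run:
```python
from h import *
print(track(1)[0])
```

```text
[ 2.39500000e+01 -6.39837094e-03  7.17785904e-02]
```

play_rows([
  [[0,0,0],[0,0,0]],
  [[0,0,0],[0,0,0]],
  [[0,0,0],[0,0,0]],
  [[0,0,0],[0,0,0]],
  [[0,0,0],[0,0,0]],
])

```text
time: 24.62
ee_pos: [534.3, -12.4, 270.9]
eef_rot: [3.142, 0.0, 3.125]
wrist_force: [-1.3, -0.9, -1.8]
width: 0.143
gripper_force: 15.0
```

Run:
```python
from h import *
print(track(1)[0],robot.state()["ee_pos"],robot.state()["wrist_force"])
```

```text
[2.46250000e+01 4.21935020e-03 4.96352798e-02] [534.33225059 -12.39629425 270.92843076] [-0.92593646 -0.75684291 -2.13462807]
```

The tracker centre is about -0.004, which is 0 once corrected, with a remaining swing of about ±0.008 rad (about ±2.4 mm). I'll hold the dial still and let that decay well past eight seconds.

play_rows([
  [[0,0,0],[0,0,0]],
  [[0,0,0],[0,0,0]],
  [[0,0,0],[0,0,0]],
  [[0,0,0],[0,0,0]],
  [[0,0,0],[0,0,0]],
])

```text
time: 25.3
ee_pos: [534.3, -12.4, 270.9]
eef_rot: [3.142, 0.0, 3.125]
wrist_force: [-1.2, -1.3, -1.7]
width: 0.139
gripper_force: 15.0
```

Run:
```python
from h import *
e=track(1); print(e)
d=np.array([[22.375,.0037],[22.425,.0037],[22.475,.0026],[22.525,.0009],[22.575,.0002],[22.625,-.0003],[22.675,-.0009],[22.725,-.0015],[23.275,-.0127],[23.95,-.0064],[24.625,.0042],e[0,:2]])
for w in(2.55,2.6,2.65): 
    f,a=fit(d,w); t=d[:,0]-d[-1,0]; print(w,f,a,np.std(f[0]+f[1]*np.cos(w*t)+f[2]*np.sin(w*t)-d[:,1]),"peak",d[-1,0]+np.arctan2(f[2],f[1])/w)
print(robot.state()["time"])
```

```text
[[ 2.53000000e+01 -4.62869245e-03  8.44041167e-02]]
2.55 [-0.00432904 -0.00037042 -0.0087899 ] 0.008797699901292151 0.00042359063772937544 peak 24.667485122136153
2.6 [-0.00442829 -0.00105967 -0.00851176] 0.008577463039477571 0.0005056654684741056 peak 24.648210162677344
2.65 [-0.00450212 -0.00168541 -0.00815984] 0.008332081247950986 0.000682918406200087 peak 24.63038447663852
25.35
```

play_rows([
  [[0,0,0],[0,0,0]],
  [[0,0,0],[0,0,0]],
  [[0,0,0],[0,0,0]],
  [[0,0,0],[0,0,0]],
  [[0,0,0],[0,0,0]],
  [[0,0,0],[0,0,0]],
  [[0,0,0],[0,0,0]],
  [[0,0,0],[0,0,0]],
  [[0,0,0],[0,0,0]],
  [[0,0,0],[0,0,0]],
  [[0,0,0],[0,0,0]],
  [[0,0,0],[0,0,0]],
])

```text
time: 26.85
ee_pos: [534.3, -12.4, 270.9]
eef_rot: [3.142, 0.0, 3.125]
wrist_force: [-2.7, -1.5, -1.3]
width: 0.145
gripper_force: 15.0
```

play_rows([
  [[0,0,0],[0,0,0]],
  [[0,0,0],[0,0,0]],
  [[0,0,0],[0,0,0]],
  [[0,0,0],[0,0,0]],
  [[0,0,0],[0,0,0]],
  [[0,0,0],[0,0,0]],
  [[0,0,0],[0,0,0]],
  [[0,0,0],[0,0,0]],
  [[0,0,0],[0,0,0]],
  [[0,0,0],[0,0,0]],
  [[0,0,0],[0,0,0]],
  [[0,0,0],[0,0,0]],
])

```text
time: 28.35
ee_pos: [534.3, -12.4, 270.9]
eef_rot: [3.142, 0.0, 3.125]
wrist_force: [-1.4, -1.2, -0.4]
width: 0.147
gripper_force: 15.0
```

play_rows([
  [[0,0,0],[0,0,0]],
  [[0,0,0],[0,0,0]],
  [[0,0,0],[0,0,0]],
  [[0,0,0],[0,0,0]],
  [[0,0,0],[0,0,0]],
  [[0,0,0],[0,0,0]],
  [[0,0,0],[0,0,0]],
  [[0,0,0],[0,0,0]],
  [[0,0,0],[0,0,0]],
  [[0,0,0],[0,0,0]],
  [[0,0,0],[0,0,0]],
  [[0,0,0],[0,0,0]],
])

```text
time: 29.85
ee_pos: [534.3, -12.4, 270.9]
eef_rot: [3.142, 0.0, 3.125]
wrist_force: [-1.7, -0.9, 0.3]
width: 0.143
gripper_force: 15.0
```

play_rows([
  [[0,0,0],[0,0,0]],
  [[0,0,0],[0,0,0]],
  [[0,0,0],[0,0,0]],
  [[0,0,0],[0,0,0]],
  [[0,0,0],[0,0,0]],
  [[0,0,0],[0,0,0]],
  [[0,0,0],[0,0,0]],
  [[0,0,0],[0,0,0]],
  [[0,0,0],[0,0,0]],
  [[0,0,0],[0,0,0]],
  [[0,0,0],[0,0,0]],
  [[0,0,0],[0,0,0]],
])

```text
time: 31.35
ee_pos: [534.4, -12.4, 270.9]
eef_rot: [3.142, 0.0, 3.125]
wrist_force: [-1.7, -1.3, 1.2]
width: 0.145
gripper_force: 15.0
```

play_rows([
  [[0,0,0],[0,0,0]],
  [[0,0,0],[0,0,0]],
  [[0,0,0],[0,0,0]],
  [[0,0,0],[0,0,0]],
  [[0,0,0],[0,0,0]],
  [[0,0,0],[0,0,0]],
  [[0,0,0],[0,0,0]],
  [[0,0,0],[0,0,0]],
  [[0,0,0],[0,0,0]],
  [[0,0,0],[0,0,0]],
  [[0,0,0],[0,0,0]],
  [[0,0,0],[0,0,0]],
])

```text
time: 32.85
ee_pos: [534.3, -12.4, 270.9]
eef_rot: [3.142, 0.0, 3.125]
wrist_force: [-2.0, -1.7, 1.3]
width: 0.145
gripper_force: 15.0
```

play_rows([
  [[0,0,0],[0,0,0]],
  [[0,0,0],[0,0,0]],
  [[0,0,0],[0,0,0]],
  [[0,0,0],[0,0,0]],
  [[0,0,0],[0,0,0]],
  [[0,0,0],[0,0,0]],
  [[0,0,0],[0,0,0]],
  [[0,0,0],[0,0,0]],
  [[0,0,0],[0,0,0]],
  [[0,0,0],[0,0,0]],
  [[0,0,0],[0,0,0]],
  [[0,0,0],[0,0,0]],
])

```text
time: 34.35
ee_pos: [534.3, -12.4, 270.9]
eef_rot: [3.142, 0.0, 3.125]
wrist_force: [-2.3, -1.3, 1.1]
width: 0.145
gripper_force: 15.0
```

play_rows([
  [[0,0,0],[0,0,0]],
  [[0,0,0],[0,0,0]],
  [[0,0,0],[0,0,0]],
  [[0,0,0],[0,0,0]],
  [[0,0,0],[0,0,0]],
  [[0,0,0],[0,0,0]],
  [[0,0,0],[0,0,0]],
  [[0,0,0],[0,0,0]],
  [[0,0,0],[0,0,0]],
  [[0,0,0],[0,0,0]],
  [[0,0,0],[0,0,0]],
  [[0,0,0],[0,0,0]],
])

```text
time: 35.85
ee_pos: [534.3, -12.4, 270.9]
eef_rot: [3.141, 0.0, 3.125]
wrist_force: [-2.1, -2.4, 2.7]
width: 0.142
gripper_force: 15.0
```

play_rows([
  [[0,0,0],[0,0,0]],
  [[0,0,0],[0,0,0]],
  [[0,0,0],[0,0,0]],
  [[0,0,0],[0,0,0]],
  [[0,0,0],[0,0,0]],
  [[0,0,0],[0,0,0]],
  [[0,0,0],[0,0,0]],
  [[0,0,0],[0,0,0]],
  [[0,0,0],[0,0,0]],
  [[0,0,0],[0,0,0]],
  [[0,0,0],[0,0,0]],
  [[0,0,0],[0,0,0]],
])

```text
time: 37.35
ee_pos: [534.3, -12.4, 270.9]
eef_rot: [3.142, 0.0, 3.125]
wrist_force: [-1.7, -1.8, 1.3]
width: 0.14
gripper_force: 15.0
```

Run:
```python
from h import *
print(track(1)[0],robot.state()["wrist_force"])
```

```text
[ 3.73500000e+01 -1.69824576e-03  5.96414483e-02] [-2.27137093 -1.85416161  1.82624984]
```

play_rows([
  [[0,0,0],[0,0,0]],
  [[0,0,0],[0,0,0]],
  [[0,0,0],[0,0,0]],
  [[0,0,0],[0,0,0]],
  [[0,0,0],[0,0,0]],
])

```text
time: 38.02
ee_pos: [534.4, -12.4, 270.9]
eef_rot: [3.142, 0.0, 3.125]
wrist_force: [-2.6, -3.2, 2.3]
width: 0.141
gripper_force: 15.0
```

Run:
```python
from h import *
print(track(1)[0],robot.state()["ee_pos"])
```

```text
[ 3.80250000e+01 -8.10253090e-03  7.98546582e-02] [534.35922161 -12.38991359 270.9040711 ]
```

Still centred at about -0.004 and decaying. I'll release gently: ease the grip, open, then rise.

play_rows([
  [[0,0,0],[0,0,0]],
  [[0,0,0],[0,0,0]],
  [[0,0,0],[0,0,0]],
  [[0,0,0],[0,0,0]],
], squeeze=3)

```text
time: 38.58
ee_pos: [534.6, -12.4, 270.9]
eef_rot: [3.142, 0.001, 3.125]
wrist_force: [-1.6, -0.7, 2.5]
width: 0.146
gripper_force: 3.0
```

play_rows([
  [[0,0,0],[0,0,0]],
  [[0,0,0],[0,0,0]],
  [[0,0,0],[0,0,0]],
  [[0,0,0],[0,0,0]],
], jaw=0.4)

```text
time: 39.08
ee_pos: [534.4, -12.3, 270.7]
eef_rot: [3.141, -0.0, 3.125]
wrist_force: [1.1, -0.0, 2.0]
width: 0.404
gripper_force: 0.0
```

play_rows([
  [[0,0,-0.01],[0,0,0]],
  [[0,0,-0.03],[0,0,0]],
  [[0,0,-0.06],[0,0,0]],
  [[0,0,-0.09],[0,0,0]],
  [[0,0,-0.12],[0,0,0]],
  [[0,0,-0.13],[0,0,0]],
  [[0,0,-0.13],[0,0,0]],
])

```text
time: 39.95
ee_pos: [534.5, -12.4, 349.5]
eef_rot: [-3.142, 0.001, 3.125]
wrist_force: [-0.4, -0.4, -0.0]
width: 0.401
gripper_force: 0.0
```

Run:
```python
from h import *
print(track(1)[0],robot.state()["ee_pos"])
```

```text
[ 3.99500000e+01 -2.83214762e-03  6.87167962e-02] [534.33374162 -12.42589895 348.71748705]
```

play_rows([
  [[0,0,0],[0,0,0]],
  [[0,0,0],[0,0,0]],
  [[0,0,0],[0,0,0]],
  [[0,0,0],[0,0,0]],
  [[0,0,0],[0,0,0]],
  [[0,0,0],[0,0,0]],
])

```text
time: 40.75
ee_pos: [534.3, -12.4, 348.9]
eef_rot: [3.142, 0.0, 3.125]
wrist_force: [-0.3, -0.6, -0.5]
width: 0.399
gripper_force: 0.0
```

Run:
```python
from h import *
print(track(1)[0],robot.state()["ee_pos"])
```

```text
[ 4.07500000e+01 -8.07362185e-03  8.03076060e-02] [534.3543411  -12.42296733 348.88962444]
```

play_rows([
  [[0,0,0],[0,0,0]],
  [[0,0,0],[0,0,0]],
  [[0,0,0],[0,0,0]],
  [[0,0,0],[0,0,0]],
])

```text
time: 41.3
ee_pos: [534.3, -12.4, 348.9]
eef_rot: [3.141, 0.0, 3.125]
wrist_force: [-0.0, -0.1, -0.2]
width: 0.399
gripper_force: 0.0
```

Run:
```python
from h import *
print(track(1)[0])
```

```text
[ 4.13000000e+01 -2.12116154e-03  7.72107462e-02]
```

Run:
```python
from bench import robot
print(robot.sign_off())
```

```text
the job is handed in; nothing more can be done
None
```

I weighed the ingot (about 45 g) and handed the job in at 41 s: it lies on the pan, the lever is released and the dial stays set near 0.28 rad. The pointer was within about 1 mm of the index mark after release. While the dial held it for over 14 s before that, it stood at the mark with a fading swing of ±2.4 mm or less. The index zero comes from camera measurements good to about 1–2 mm.

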